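# Turn the stud carousel and fetch the full tin

## Task

Of the two blue yellow-lidded tins on the carousel one is full and one is empty, and you can only tell by feeling their weight: turn the carousel by its red posts to bring the tins out from under the bar guard to its open front, find the full one, and stand it gently and upright in the middle of the orange mat. The empty tin must end standing in its own pocket, the grey can stays in its pocket, and leave the other things on the bench alone.

Things in the scene. Friction and masses are not known exactly. Their poses are not given: they have to be found in the camera images.
- stand: fixed green round foot, 260 mm across, 30 mm high; origin on the bench under the carousel's axis, z up. It carries a half-round yellow bar grille, 165 mm above the bench (tops 169), on 4 uprights, covering x = 30 to 180 mm, y = -187 to 187 mm of this frame. The open front is the -x side, facing the robot: a tin is there when near x = -100 mm, y = 0.
- carousel: aluminium disc 344 mm across, 12 mm thick; turns endlessly either way on the stand, friction about 0.2 N m, stops soon after a push. Origin on its axis at its underside, 30 mm above the bench; axes turn with it. Hub 56 mm across, 45 mm above the disc. 3 red push posts, 16 mm across, 150 mm from the axis at 0, 120, 240 degrees from its x; tops 142 mm above the bench
- pocket0 (a point): floor centre, 42 mm above the bench, of the pocket 100 mm from the axis at 180 degrees from the carousel's x; near the open front at the start; holds the grey can. Every pocket is 72 mm square inside, square to the radius, walls 22 mm high, 4 mm thick
- pocket1 (a point): floor centre of the like pocket at -60 degrees, own pocket of tin_a
- pocket2 (a point): floor centre of the like pocket at +60 degrees, own pocket of tin_b
- tin_a: one of two outwardly identical closed square tins, blue, yellow lid, 56 x 56 x 100 mm tall; origin at its centre, z up, x and y square to its sides (x about along the carousel's radius). One tin is full of steel studs (0.5 to 0.7 kg), the other empty (under 0.2 kg): which one varies and can only be felt, by lifting it a little. At the start in pocket1.
- tin_b: one of two outwardly identical closed square tins, blue, yellow lid, 56 x 56 x 100 mm tall; origin at its centre, z up, x and y square to its sides (x about along the carousel's radius). One tin is full of steel studs (0.5 to 0.7 kg), the other empty (under 0.2 kg): which one varies and can only be felt, by lifting it a little. At the start in pocket2.
- can: grey round can with a yellow cap, 62 mm across, 102 mm tall, standing in pocket0; origin at the centre of its underside
- mat: fixed orange mat, 150 x 150 mm, 6 mm thick, lying on the bench; origin at the centre of its underside; z up
- hammer: loose hammer, 260 mm long, lying on the bench; origin under its middle; leave it alone
- carton: loose open cardboard carton 110 x 130 x 100 mm high; origin at the centre of its underside; leave it alone
- pot: loose open yellow paint pot, 100 mm across, 95 mm high; origin at the centre of its underside; leave it alone
Not all that is in view belongs to the job. Leave any black look-alike of the can alone.

How it is judged:
On the way:
1. the full tin has been brought, in its pocket, to the open front of the guard (((contact force between tin_a and carousel above 4 N and contact force between the fingers and tin_a below 0.5 N and x of tin_a in the frame of stand between -0.125 and -0.075 m and y of tin_a in the frame of stand between -0.065 and 0.065 m and height (world z) of tin_a below 0.1 m) or (contact force between tin_b and carousel above 4 N and contact force between the fingers and tin_b below 0.5 N and x of tin_b in the frame of stand between -0.125 and -0.075 m and y of tin_b in the frame of stand between -0.065 and 0.065 m and height (world z) of tin_b below 0.1 m))), for 0.2 s.
At the end, for the whole second after the job is handed in: The full tin (it bears on the mat with more than 4 N) stands at rest and upright (within 0.1 rad) with its centre within 45 mm of the mat's centre; the empty tin stands upright on the floor of its own pocket (centre within 20 mm of the pocket's); the can stands in its pocket; all released (((contact force between tin_a and mat above 4 N and horizontal distance between tin_a and mat below 0.045 m and angle between each of tin_a, tin_b's own z axis and vertical below 0.1 rad and linear speed of tin_a below 0.02 m/s and horizontal distance between tin_b and pocket2 below 0.02 m and height (world z) of tin_b below 0.1 m) or (contact force between tin_b and mat above 4 N and horizontal distance between tin_b and mat below 0.045 m and angle between each of tin_b, tin_a's own z axis and vertical below 0.1 rad and linear speed of tin_b below 0.02 m/s and horizontal distance between tin_a and pocket1 below 0.02 m and height (world z) of tin_a below 0.1 m)) and horizontal distance between can and pocket0 below 0.025 m and angle between can's own z axis and vertical below 0.15 rad); the robot touches nothing.
It fails at once if hammer, carton or pot disturbed (moved more than 30 mm) (distance of any of hammer, carton, pot from where it was at the start of the episode above 0.03 m).
It fails at once if a tin dropped or slammed on the mat (faster than 0.4 m/s in the last 40 mm above it) ((horizontal distance between tin_a and mat below 0.1 m and height (world z) of tin_a below 0.096 m and linear speed of tin_a above 0.4 m/s) or (horizontal distance between tin_b and mat below 0.1 m and height (world z) of tin_b below 0.096 m and linear speed of tin_b above 0.4 m/s)).
It also fails if it takes over 72 s, if anything falls off the work surface, if the arm or the gripper's body presses on something with over 40 N, if the wrist force passes 120 N, or if a joint passes its speed limit or range.

## Robot

A 7-joint arm with a two-finger parallel gripper is mounted at the origin on the work surface. World frame = base frame: x ahead of the robot, y to its left, z up, the work surface at z = 0. Lengths are in m, angles in rad, forces in N, time in s.
With the tool pointing down it reaches from about 0.4 to 0.875 m from the base axis. Payload 6.5 kg.
Tool frame: the origin (TCP) lies at the very end of the fingers, on their centre line; the grasp point (between the pads) lies 19 mm behind it; z points along the fingers, y is the direction in which the jaws open and shut (so a half turn about z gives the same grasp; the last joint's range is limited). The gripper opens to 88 mm and grips with 3 to 60 N. Pads are 18 mm wide; open, the fingers measure 123 mm over their backs; the gripper's body (75 mm by 187 mm) begins 45 mm behind the grasp point.
Start: joints at [1.068, 0.536, -0.004, 1.538, 0.003, 1.067, -0.071], TCP at [0.275, -0.589, 0.239] pointing down, gripper open.
Joint ranges: [-2.7, 2.7], [-0.37, 2.16], [-1.27, 1.26], [0.24, 2.4], [-1.31, 4.45], [0.19, 1.91], [-2.76, 2.76]. Speed limits (rad/s): [2.39, 2.39, 3.14, 3.14, 3.14, 3.14, 3.14].

## Interface

Orientations are given as a unit quaternion [w, x, y, z].
In Python, from rig import robot, get_image, order gives the robot as it stands.
- The arm moves only by the tool jog_arm, never from a script. Its argument "commands" is a list of rows, each an object of numbers: "ax", "ay", "az": the turn, a rotation vector about the tool's x, y, z in units of 5 degrees (1.0 is 5 degrees); "x", "y", "z": the shift along the tool's x, y, z in units of 30 mm (1.0 is 30 mm); "fingers": the closure, from -1 (fully open) to 1 (shut). In form: [{"ax": .., "ay": .., "az": .., "x": .., "y": .., "z": .., "fingers": ..}, ...]. A call has 1 to 8 rows; each row is the pose to reach, as a shift and turn from the pose commanded when the call began, along the tool's axes at that moment; what a row does not reach only later rows make up. A row lasts 1/12 s, in which the tool goes at most 41.7 mm and 7.16 degrees, less where a joint would pass 70% of its speed; a pose out of reach is approached as far as the arm can. A call with a gripper value outside its range is refused whole. The fingers move at their own pace and stop on an object; "newtons" is the grip in N (left out, the last holds). Time passes only in rows, so rows that repeat a pose let the fingers close. It gives the time, the measured TCP pose, the force and the opening at its end, in the units of the state.
- robot.state(): the state, without advancing time (a new reading comes with each control period).
- get_image(name): name is "scene" or "side" or "wrist"; returns a dict with "color" (420x560x3 uint8, red, green, blue), "vertical_fov" (degrees; the focal length in pixels is half the picture's height over the tangent of half this angle, whatever the lens; pixels are square), "cx", "cy" (the principal point, pixels), "cam_to_world" (4x4, takes a point from camera to world coordinates); the wrist camera has in their place "mount" (4x4, takes a point from camera to tool coordinates, whose origin is the TCP and whose axes are the flange's). Camera axes: x right, y up, looking along -z (the intrinsics and any distortion apply to the point x, -y, -z); pixel columns grow to the right and rows downward; lengths in m; the calibration is good to about 2 mm. The wrist camera is an equidistant fisheye: a pixel r from the principal point sees the ray r / f radians off the axis. A picture is of the moment at which its call begins: read the wrist's pose just before it. There is no depth.
- order.job_done(): hands the job in, once; it reports no verdict.
The state is a dict: "time_s": time; "q": joint angles; "joint_velocities": joint speeds; "joint_efforts": joint torques, N m; "tcp_pos": TCP position; "ee_rot": TCP orientation; "ft_force": force on the tool from outside, world axes, zero at the start; "moment": the same for the moment, N m; "finger_gap": opening from 0.0 (shut) to 1.0 (fully open).
Only numpy, scipy, OpenCV 4.12 (cv2) and the standard library are available. Lean on these libraries where they do the work, as an engineer would, in place of code of your own. Each camera call takes 0.05 s, during which the arm holds its last target.

## Working session

There is one attempt and no reset: what is moved stays moved. The work goes in short steps, Python scripts to look and compute and a tool call to move; the robot and the scene stay as the last step left them, time stands still between calls to the robot, and variables do not carry over. Pictures are saved under pics/ and viewed, and the job is handed in when it is done.

Besides the shell and the picture viewer there is one more tool, called after "Emit:" in YAML: its name, and indented under it one key for each argument. jog_arm: Moves the arm, as the interface text tells. Its arguments: {"type":"object","properties":{"commands":{"type":"array"},"newtons":{"type":"number"}},"required":["commands"]}

```bash
ls; mkdir -p pics
python3 - <<'E'
from rig import robot,get_image,order
import cv2,numpy as np
s=robot.state();print(s)
for n in ("scene","side","wrist"):
    d=get_image(n);cv2.imwrite(f"pics/{n}0.png",d["color"][:,:,::-1])
    print(n,{k:(np.round(v,4).tolist() if k!="color" else v.shape) for k,v in d.items()})
E
```

```text
pics
{'time_s': 0.0, 'q': array([ 1.06784087,  0.53714759, -0.00442768,  1.5388643 ,  0.00260512,
        1.06725238, -0.0712291 ]), 'joint_velocities': array([ 0.00146222, -0.00038484, -0.00069199, -0.00239735,  0.00030283,
        0.0015851 , -0.00222576]), 'joint_efforts': array([ 4.78198763e-04, -5.70977390e+01,  9.90906246e-01, -2.51601559e+01,
       -5.61751099e-02,  1.79943675e-02,  1.41278997e-04]), 'tcp_pos': array([ 0.27467633, -0.58845234,  0.23785464]), 'ee_rot': array([-7.96240163e-04,  9.76245966e-01,  2.16663613e-01, -2.44630681e-04]), 'ft_force': array([-0.28680503,  0.18813423,  0.05073261]), 'moment': array([ 0.02946612,  0.03616675, -0.02319409]), 'finger_gap': 0.9952315657441697}
scene {'color': (420, 560, 3), 'vertical_fov': 57.513, 'cx': 281.3303, 'cy': 207.6413, 'cam_to_world': [[0.8277, -0.4622, 0.3183, 0.8165], [0.5611, 0.6925, -0.4535, -0.5387], [-0.0108, 0.5539, 0.8325, 0.988], [0.0, 0.0, 0.0, 1.0]]}
side {'color': (420, 560, 3), 'vertical_fov': 51.6143, 'cx': 282.5565, 'cy': 212.0784, 'cam_to_world': [[-0.7457, 0.399, -0.5336, -0.1721], [-0.6663, -0.4443, 0.5989, 0.7054], [0.0019, 0.8021, 0.5972, 0.824], [0.0, 0.0, 0.0, 1.0]]}
wrist {'color': (420, 560, 3), 'vertical_fov': 65.7065, 'cx': 283.2553, 'cy': 208.6252, 'mount': [[0.0004, 0.9591, 0.2831, 0.0732], [1.0, -0.0004, 0.0, -0.0015], [0.0002, 0.2831, -0.9591, -0.1464], [0.0, 0.0, 0.0, 1.0]]}
```

View pics/scene0.png

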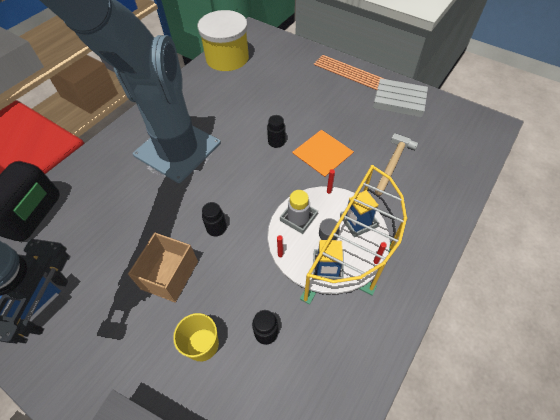

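View pics/side0.png

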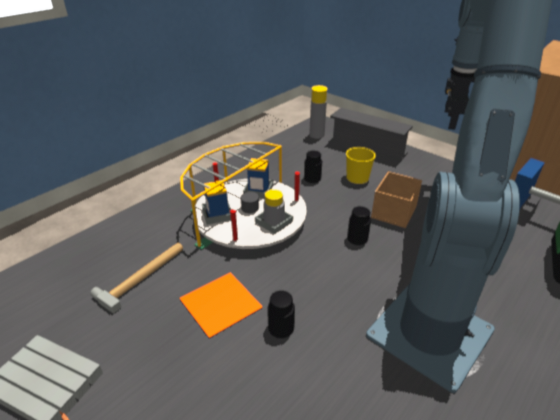

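View pics/wrist0.png

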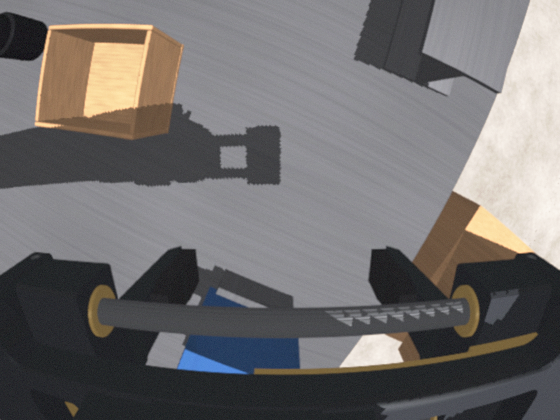

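```bash
cat > h.py <<'E'
import cv2,numpy as np
from rig import robot,get_image,order
from scipy.spatial.transform import Rotation as R
def ray(d,u,v,T=None):
    if T is None:T=np.array(d["cam_to_world"])
    f=d["color"].shape[0]/2/np.tan(np.radians(d["vertical_fov"])/2)
    c=np.array([(u-d["cx"])/f,-(v-d["cy"])/f,-1.]); return T[:3,3],T[:3,:3]@c
def plane(d,u,v,z):
    o,r=ray(d,u,v); return (o+r*(z-o[2])/r[2])[:2]
def proj(d,p):
    T=np.array(d["cam_to_world"]);c=T[:3,:3].T@(np.array(p)-T[:3,3])
    f=d["color"].shape[0]/2/np.tan(np.radians(d["vertical_fov"])/2)
    return d["cx"]+f*c[0]/-c[2], d["cy"]-f*c[1]/-c[2]
def save(n,d,box=None,s=1):
    im=d["color"][:,:,::-1]
    if box: x0,y0,x1,y1=box; im=im[y0:y1,x0:x1]
    cv2.imwrite("pics/"+n+".png",cv2.resize(im,None,fx=s,fy=s,interpolation=cv2.INTER_CUBIC))
def blobs(m,amin=15):
    n,l,st,c=cv2.connectedComponentsWithStats(m.astype(np.uint8));return [(st[i].tolist(),c[i].round(1).tolist(),l==i) for i in range(1,n) if st[i][4]>=amin]
E
python3 - <<'E'
from h import *
for n in ("scene","side"):
    d=get_image(n);hsv=cv2.cvtColor(d["color"],cv2.COLOR_RGB2HSV);h,s,v=[hsv[:,:,i].astype(int) for i in range(3)]
    save(n+"z",d,(250,100,450,310) if n=="scene" else (160,120,340,350),3.2 if n=="scene" else 2.6)
    print(n)
    for st,c,m in blobs((h>5)&(h<18)&(s>200)&(v>180),300):
        ct,_=cv2.findContours(m.astype(np.uint8),cv2.RETR_EXTERNAL,cv2.CHAIN_APPROX_NONE)
        b=cv2.boxPoints(cv2.minAreaRect(np.array([plane(d,*p[0],.006) for p in ct[0]],np.float32)))
        print("mat",st,b.round(3).tolist(),b.mean(0).round(4))
    for st,c,m in blobs(((h<5)|(h>174))&(s>180)&(v>90),10):
        ys,xs=np.nonzero(m);t=ys<=ys.min()+1
        print("red",st,plane(d,xs[t].mean(),ys[t].mean()+1,.142).round(4), plane(d,xs[ys>=ys.max()-1].mean(),ys.max(),.042).round(4))
    # disc: bright unsaturated
    print("--")
    for st,c,m in blobs((s<40)&(v>150),300): print("white",st,c)
E
```

```text
scene
red [0, 101, 83, 72, 3667] [-0.465  -0.2206] [-0.2903 -0.3564]
red [327, 170, 7, 23, 93] [0.5422 0.1025] [0.5418 0.1034]
red [277, 236, 5, 21, 86] [ 0.5396 -0.1564] [ 0.5405 -0.1576]
red [377, 243, 9, 12, 56] [ 0.7654 -0.0289] [7.649e-01 2.000e-04]
red [374, 257, 6, 7, 26] [ 0.7694 -0.0728] [ 0.7672 -0.0308]
--
white [365, 0, 88, 23, 1035] [416.4, 7.2]
white [141, 10, 23, 28, 320] [153.0, 23.6]
white [198, 10, 49, 29, 1101] [221.7, 23.8]
white [385, 39, 175, 381, 37390] [500.2, 268.4]
white [17, 79, 40, 29, 515] [38.1, 93.8]
white [375, 79, 53, 32, 1114] [401.5, 94.3]
white [267, 186, 88, 102, 3606] [304.2, 231.2]
white [323, 199, 80, 79, 2012] [362.8, 244.8]
white [310, 275, 65, 19, 317] [338.6, 287.2]
white [0, 388, 25, 32, 392] [7.1, 406.4]
side
mat [180, 274, 82, 63, 2757] [[0.33799999952316284, 0.20800000429153442], [0.4830000102519989, 0.18000000715255737], [0.5099999904632568, 0.32499998807907104], [0.3659999966621399, 0.3529999852180481]] [0.4244 0.2663]
red [213, 163, 4, 9, 26] [ 0.7561 -0.0209] [ 0.8579 -0.1006]
red [295, 172, 4, 28, 78] [ 0.5341 -0.1504] [ 0.5403 -0.1591]
red [230, 210, 7, 30, 89] [0.5376 0.1094] [0.5419 0.1035]
--
white [0, 0, 53, 18, 721] [23.0, 6.6]
white [225, 178, 82, 69, 2281] [263.6, 214.9]
white [196, 196, 37, 49, 666] [213.5, 225.9]
white [27, 335, 72, 41, 1038] [62.6, 355.0]
white [12, 348, 74, 43, 1129] [49.0, 368.8]
white [0, 361, 72, 46, 1221] [34.8, 383.5]
white [0, 379, 57, 41, 1052] [25.4, 401.7]
```

View pics/scenez.png

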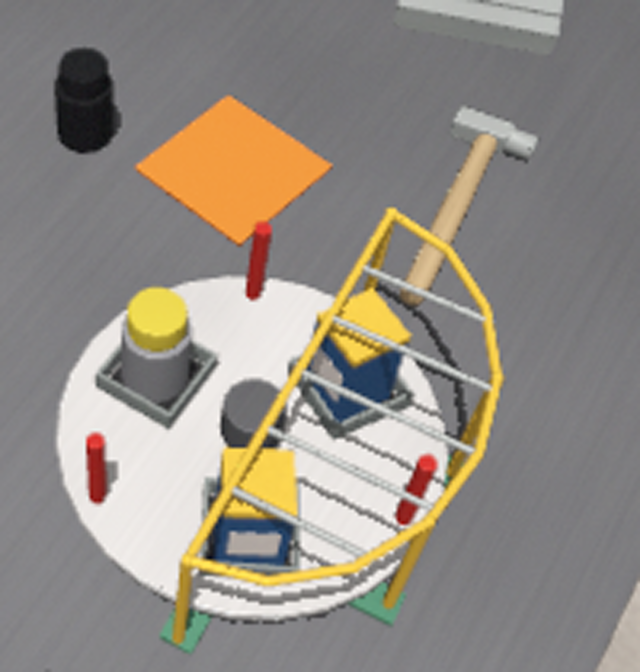

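View pics/sidez.png

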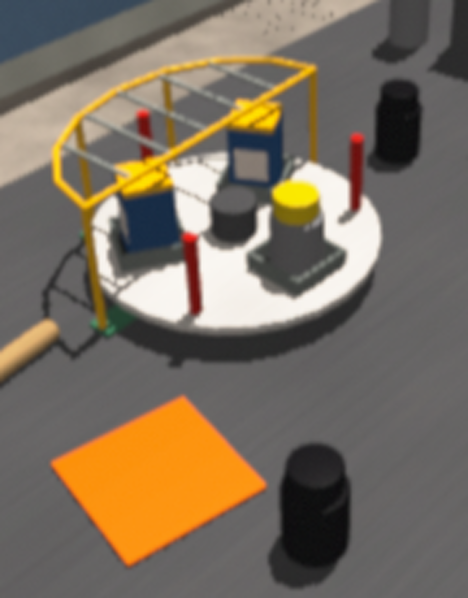

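Run:
```python
from h import *
d=get_image("scene");s=get_image("side")
g=lambda a,b:(a/3.2+250,b/3.2+100)
k=lambda a,b:(a/2.6+160,b/2.6+120)
print("mat scene",np.mean([plane(d,*g(*p),.006) for p in [(228,96),(332,165),(240,243),(135,166)]],0))
print("guard",[plane(d,*g(*p),.167).round(3) for p in [(391,210),(186,562)]],[plane(s,*k(*p),.167).round(3) for p in [(86,204),(313,68)]])
print("tin tops",[plane(d,*g(*p),.142).round(3) for p in [(368,327),(262,482)]],"can top",plane(d,*g(157,317),.144))
print("black base",plane(d,*g(85,148),0),"side",plane(s,281,333,0),"others",plane(d,214,233,0),plane(d,264,342,0))
for n,c in(("c",d),("s",s)):
  im=c["color"][:,:,::-1].copy()
  for a in np.linspace(0,2*np.pi,60): 
    u=proj(c,[.616+.172*np.cos(a),-.028+.172*np.sin(a),.042]);cv2.circle(im,(int(u[0]*1),int(u[1])),1,(0,255,0),-1)
  c["color"]=im[:,:,::-1]
a=d["color"][120:330,220:450];b=s["color"][120:330,150:380];save("ov",{"color":np.hstack([a,b])},None,1.7)
```

```text
mat scene [0.4310201  0.26413629]
guard [array([0.634, 0.164]), array([ 0.659, -0.213])] [array([0.631, 0.16 ]), array([ 0.654, -0.211])]
tin tops [array([0.669, 0.061]), array([ 0.668, -0.114])] can top [ 0.51795457 -0.02958595]
black base [0.28135254 0.20221796] side [0.25485496 0.23058985] others [ 0.32296369 -0.18686735] [ 0.63030926 -0.360713  ]
```

View pics/ov.png

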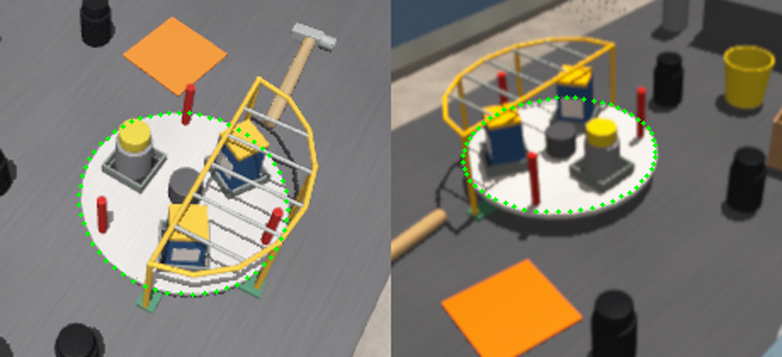

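Emit:
jog_arm:
  commands:
    - {"x":14.1,"y":-9.3,"az":5,"fingers":0.1}
    - {"x":14.1,"y":-9.3,"az":5,"fingers":0.1}
    - {"x":14.1,"y":-9.3,"az":5,"fingers":0.1}
    - {"x":14.1,"y":-9.3,"az":5,"fingers":0.1}
    - {"x":14.1,"y":-9.3,"az":5,"fingers":0.1}
    - {"x":14.1,"y":-9.3,"az":5,"fingers":0.1}
    - {"x":14.1,"y":-9.3,"az":5,"fingers":0.1}
    - {"x":14.1,"y":-9.3,"az":5,"fingers":0.1}
  newtons: 8

```text
invalid input at $.commands[0]: expected keys ax, ay, az, x, y, z, fingers
```

```bash
cat > st.py <<'E'
from h import *
s=robot.state();q=s["ee_rot"];r=R.from_quat([q[1],q[2],q[3],q[0]])
x=r.as_matrix()[:,0]
print("t",round(s["time_s"],2),"tcp",s["tcp_pos"].round(4),"yaw",np.degrees(np.arctan2(x[1],x[0])).round(2),"tilt",r.as_matrix()[:,2].round(3),"F",s["ft_force"].round(2),"gap",round(s["finger_gap"]*88,1),"q",s["q"].round(2))
E
python3 st.py
```

```text
t 0.35 tcp [ 0.2749 -0.5888  0.2385] yaw 25.03 tilt [-0.  0. -1.] F [-0.78  0.38  0.54] gap 87.8 q [ 1.07  0.54 -0.    1.54  0.    1.07 -0.07]
```

All keys are required.

Emit:
jog_arm:
  commands:
    - {"ax":0,"ay":0,"z":0,"x":14.1,"y":-9.3,"az":5,"fingers":0.1}
    - {"ax":0,"ay":0,"z":0,"x":14.1,"y":-9.3,"az":5,"fingers":0.1}
    - {"ax":0,"ay":0,"z":0,"x":14.1,"y":-9.3,"az":5,"fingers":0.1}
    - {"ax":0,"ay":0,"z":0,"x":14.1,"y":-9.3,"az":5,"fingers":0.1}
    - {"ax":0,"ay":0,"z":0,"x":14.1,"y":-9.3,"az":5,"fingers":0.1}
    - {"ax":0,"ay":0,"z":0,"x":14.1,"y":-9.3,"az":5,"fingers":0.1}
    - {"ax":0,"ay":0,"z":0,"x":14.1,"y":-9.3,"az":5,"fingers":0.1}
    - {"ax":0,"ay":0,"z":0,"x":14.1,"y":-9.3,"az":5,"fingers":0.1}
  newtons: 8

```text
time_s: 1.02
tcp_pos: [0.4502, -0.3032, 0.239]
ee_rot: [0.0, 1.0, 0.0, 0.0]
ft_force: [1.0, -0.1, -0.2]
finger_gap: 0.458
```

```bash
python3 st.py
```

```text
t 1.02 tcp [ 0.4502 -0.3032  0.239 ] yaw 0.02 tilt [ 0. -0. -1.] F [ 1.02 -0.13 -0.24] gap 40.3 q [ 0.52  0.35 -0.01  1.82  0.    0.96 -1.06]
```

Emit:
jog_arm:
  commands:
    - {"ax":0,"ay":0,"az":0,"x":3.0,"y":-4.87,"z":0,"fingers":0.1}
    - {"ax":0,"ay":0,"az":0,"x":3.0,"y":-4.87,"z":0,"fingers":0.1}
    - {"ax":0,"ay":0,"az":0,"x":3.0,"y":-4.87,"z":0,"fingers":0.1}
    - {"ax":0,"ay":0,"az":0,"x":3.0,"y":-4.87,"z":0,"fingers":0.1}
    - {"ax":0,"ay":0,"az":0,"x":3.0,"y":-4.87,"z":0,"fingers":0.1}
    - {"ax":0,"ay":0,"az":0,"x":3.0,"y":-4.87,"z":1.0,"fingers":0.1}
    - {"ax":0,"ay":0,"az":0,"x":3.0,"y":-4.87,"z":2.0,"fingers":0.1}
    - {"ax":0,"ay":0,"az":0,"x":3.0,"y":-4.87,"z":2.6,"fingers":0.1}

```text
time_s: 1.68
tcp_pos: [0.5383, -0.1584, 0.1584]
ee_rot: [-0.0, 1.0, 0.001, -0.001]
ft_force: [-0.1, -0.4, -0.7]
finger_gap: 0.451
```

```bash
python3 st.py
python3 - <<'E'
from h import *
a=get_image("scene");b=get_image("wrist")
save("p1",{"color":np.hstack([a["color"][100:310,240:440],b["color"][0:420:1][:210*2:2,::2]])},None,1.6)
E
```

```text
t 1.68 tcp [ 0.5383 -0.1584  0.1584] yaw 0.08 tilt [-0.002  0.    -1.   ] F [-0.09 -0.39 -0.69] gap 39.6 q [ 0.26  0.49 -0.07  1.84  0.05  0.82 -1.4 ]
```

View pics/p1.png

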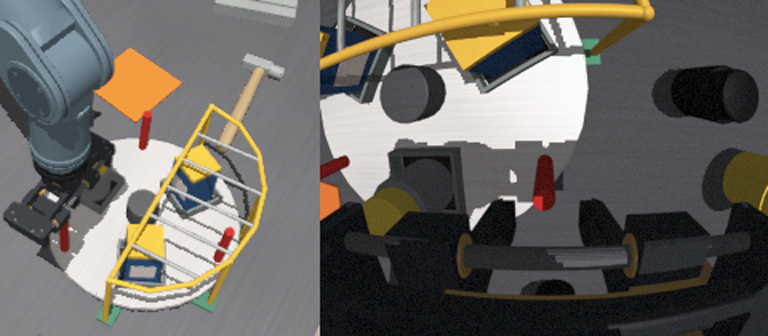

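```bash
cat >> h.py <<'E'
def wpose():
    s=robot.state();q=s["ee_rot"];T=np.eye(4);T[:3,:3]=R.from_quat([q[1],q[2],q[3],q[0]]).as_matrix();T[:3,3]=s["tcp_pos"];return T
def wplane(d,T,u,v,z):
    f=210/np.tan(np.radians(d["vertical_fov"])/2)
    a,b=u-d["cx"],v-d["cy"];r=np.hypot(a,b);t=r/f
    c=np.array([np.sin(t)*a/r,-np.sin(t)*b/r,-np.cos(t)]);M=T@np.array(d["mount"])
    w=M[:3,:3]@c;o=M[:3,3];return (o+w*(z-o[2])/w[2])[:2]
E
python3 - <<'E'
from h import *
T=wpose();d=get_image("wrist");save("w2",d,(180,60,480,300),2.6)
hsv=cv2.cvtColor(d["color"],cv2.COLOR_RGB2HSV);h,s,v=[hsv[:,:,i].astype(int) for i in range(3)]
for st,c,m in blobs(((h<5)|(h>174))&(s>180)&(v>60),30):
    ys,xs=np.nonzero(m);print(st,c,"top",wplane(d,T,xs[ys>ys.max()-8].mean(),ys.max()-5,.142),"bot",wplane(d,T,xs[ys<ys.min()+3].mean(),ys.min(),.042))
E
```

```text
[0, 195, 37, 29, 504] [16.3, 208.0] top [0.55428579 0.04044667] bot [0.54589541 0.10897652]
[265, 194, 27, 67, 1301] [279.1, 230.4] top [ 0.535061   -0.15420323] bot [ 0.54405804 -0.15440236]
```

View pics/w2.png

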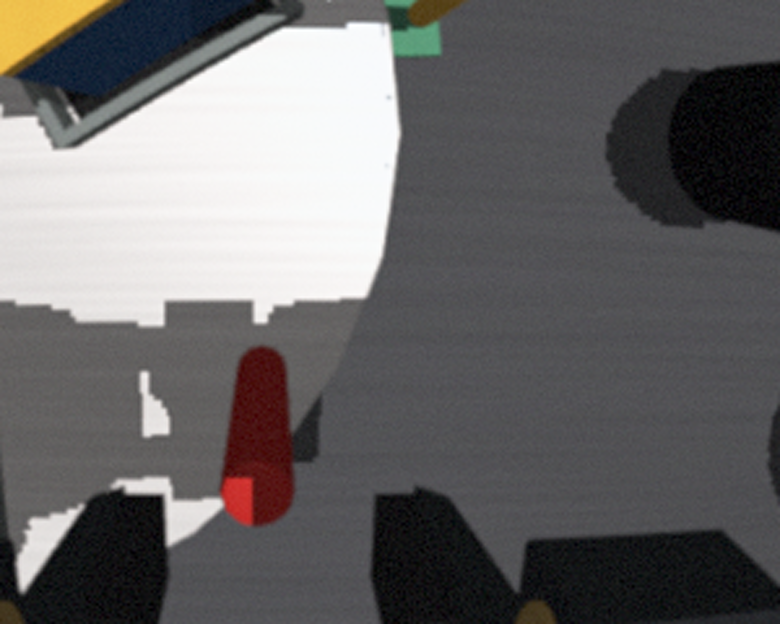

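Emit:
jog_arm:
  commands:
    - {"ax":0,"ay":0,"az":0,"x":0,"y":-0.08,"z":0.7,"fingers":0.1}
    - {"ax":0,"ay":0,"az":0,"x":0,"y":-0.08,"z":1.4,"fingers":0.1}
    - {"ax":0,"ay":0,"az":0,"x":0,"y":-0.08,"z":2.0,"fingers":0.4}
    - {"ax":0,"ay":0,"az":0,"x":0,"y":-0.08,"z":2.0,"fingers":1}
    - {"ax":0,"ay":0,"az":0,"x":0,"y":-0.08,"z":2.0,"fingers":1}
    - {"ax":0,"ay":0,"az":0,"x":0,"y":-0.08,"z":2.0,"fingers":1}
  newtons: 8

```text
time_s: 2.33
tcp_pos: [0.5409, -0.156, 0.1025]
ee_rot: [-0.0, 1.0, 0.0, 0.001]
ft_force: [1.8, -3.7, -3.5]
finger_gap: 0.177
```

```bash
python3 st.py
python3 - <<'E'
import numpy as np
c=np.array([.616,-.028]);p0=np.array([.5405,-.1546]);r0=.150
a0=np.degrees(np.arctan2(*(p0-c)[::-1]))%360;print(a0,np.hypot(*(p0-c)))
for k in range(1,25):
    a=np.radians(a0-5*k);p=c+.150*np.array([np.cos(a),np.sin(a)]);d=(p-p0)/.03;print(k,(d*[1,-1]).round(2))
E
```

```text
t 2.33 tcp [ 0.5409 -0.156   0.1025] yaw 0.03 tilt [ 0.003  0.    -1.   ] F [ 1.83 -3.75 -3.5 ] gap 15.6 q [ 0.25  0.57 -0.07  1.87  0.06  0.7  -1.42]
239.18956514137494 0.14740356169373928
1 [-0.41 -0.17]
2 [-0.75 -0.44]
3 [-1.07 -0.73]
4 [-1.36 -1.06]
5 [-1.62 -1.41]
6 [-1.85 -1.78]
7 [-2.04 -2.17]
8 [-2.21 -2.58]
9 [-2.33 -2.99]
10 [-2.42 -3.42]
11 [-2.47 -3.85]
12 [-2.48 -4.29]
13 [-2.46 -4.73]
14 [-2.39 -5.16]
15 [-2.29 -5.58]
16 [-2.16 -6.  ]
17 [-1.98 -6.4 ]
18 [-1.78 -6.78]
19 [-1.54 -7.15]
20 [-1.27 -7.49]
21 [-0.97 -7.81]
22 [-0.64 -8.1 ]
23 [-0.29 -8.36]
24 [ 0.08 -8.59]
```

Emit:
jog_arm:
  commands:
    - {"ax":0,"ay":0,"az":0,"x":-0.2,"y":-0.08,"z":0,"fingers":1}
    - {"ax":0,"ay":0,"az":0,"x":-0.55,"y":-0.3,"z":0,"fingers":1}
    - {"ax":0,"ay":0,"az":0,"x":-0.9,"y":-0.58,"z":0,"fingers":1}
    - {"ax":0,"ay":0,"az":0,"x":-1.2,"y":-0.88,"z":0,"fingers":1}
    - {"ax":0,"ay":0,"az":0,"x":-1.48,"y":-1.22,"z":0,"fingers":1}
    - {"ax":0,"ay":0,"az":0,"x":-1.73,"y":-1.59,"z":0,"fingers":1}
    - {"ax":0,"ay":0,"az":0,"x":-1.94,"y":-1.97,"z":0,"fingers":1}
    - {"ax":0,"ay":0,"az":0,"x":-2.04,"y":-2.17,"z":0,"fingers":1}

```text
time_s: 3.0
tcp_pos: [0.4773, -0.0908, 0.102]
ee_rot: [0.0, 1.0, 0.0, -0.0]
ft_force: [-3.1, -3.1, 6.3]
finger_gap: 0.175
```

```bash
python3 st.py
```

```text
t 3.0 tcp [ 0.4773 -0.0908  0.102 ] yaw 0.02 tilt [-0.    -0.001 -1.   ] F [-3.13 -3.11  6.26] gap 15.4 q [ 0.16  0.48 -0.07  2.06  0.06  0.61 -1.53]
```

Emit:
jog_arm:
  commands:
    - {"ax":0,"ay":0,"az":0,"x":-0.17,"y":-0.41,"z":0,"fingers":1}
    - {"ax":0,"ay":0,"az":0,"x":-0.29,"y":-0.82,"z":0,"fingers":1}
    - {"ax":0,"ay":0,"az":0,"x":-0.38,"y":-1.25,"z":0,"fingers":1}
    - {"ax":0,"ay":0,"az":0,"x":-0.43,"y":-1.68,"z":0,"fingers":1}
    - {"ax":0,"ay":0,"az":0,"x":-0.44,"y":-2.12,"z":0,"fingers":1}
    - {"ax":0,"ay":0,"az":0,"x":-0.42,"y":-2.56,"z":0,"fingers":1}
    - {"ax":0,"ay":0,"az":0,"x":-0.35,"y":-2.99,"z":0,"fingers":1}
    - {"ax":0,"ay":0,"az":0,"x":-0.25,"y":-3.41,"z":0,"fingers":1}

```text
time_s: 3.67
tcp_pos: [0.4695, 0.0112, 0.1013]
ee_rot: [0.0, 1.0, -0.0, -0.001]
ft_force: [-1.5, -2.6, 0.4]
finger_gap: 0.175
```

```bash
python3 st.py
```

```text
t 3.67 tcp [0.4695 0.0112 0.1013] yaw -0.01 tilt [-0.001 -0.001 -1.   ] F [-1.52 -2.6   0.4 ] gap 15.4 q [-0.05  0.46 -0.08  2.1   0.07  0.59 -1.75]
```

Emit:
jog_arm:
  commands:
    - {"ax":0,"ay":0,"az":0,"x":0.13,"y":-0.42,"z":0,"fingers":1}
    - {"ax":0,"ay":0,"az":0,"x":0.31,"y":-0.82,"z":0,"fingers":1}
    - {"ax":0,"ay":0,"az":0,"x":0.51,"y":-1.2,"z":0,"fingers":1}
    - {"ax":0,"ay":0,"az":0,"x":0.75,"y":-1.57,"z":0,"fingers":1}
    - {"ax":0,"ay":0,"az":0,"x":1.02,"y":-1.91,"z":0,"fingers":1}
    - {"ax":0,"ay":0,"az":0,"x":1.32,"y":-2.23,"z":0,"fingers":1}
    - {"ax":0,"ay":0,"az":0,"x":1.65,"y":-2.52,"z":0,"fingers":1}
    - {"ax":0,"ay":0,"az":0,"x":2.0,"y":-2.78,"z":0,"fingers":1}

```text
time_s: 4.33
tcp_pos: [0.5315, 0.0957, 0.1009]
ee_rot: [-0.0, 1.0, 0.0, 0.0]
ft_force: [-1.7, -2.1, 3.9]
finger_gap: 0.178
```

Emit:
jog_arm:
  commands:
    - {"ax":0,"ay":0,"az":0,"x":0.22,"y":-0.14,"z":0,"fingers":1}
    - {"ax":0,"ay":0,"az":0,"x":0.22,"y":-0.14,"z":0,"fingers":1}
    - {"ax":0,"ay":0,"az":0,"x":0.22,"y":-0.14,"z":0,"fingers":0.1}
    - {"ax":0,"ay":0,"az":0,"x":0.22,"y":-0.14,"z":0,"fingers":0.1}
    - {"ax":0,"ay":0,"az":0,"x":0.22,"y":-0.14,"z":0,"fingers":0.1}

```text
time_s: 4.75
tcp_pos: [0.5367, 0.0978, 0.1007]
ee_rot: [0.0, 1.0, -0.0, -0.0]
ft_force: [0.2, 0.5, 1.1]
finger_gap: 0.376
```

```bash
python3 st.py
python3 - <<'E'
from h import *
a=get_image("scene");b=get_image("side")
save("p3",{"color":np.hstack([a["color"][100:310,240:440],b["color"][110:320,140:340]])},None,1.9)
E
```

```text
t 4.75 tcp [0.5367 0.0978 0.1007] yaw -0.0 tilt [-0. -0. -1.] F [0.16 0.54 1.11] gap 33.1 q [-0.2   0.56 -0.08  1.91  0.07  0.68 -1.89]
```

View pics/p3.png

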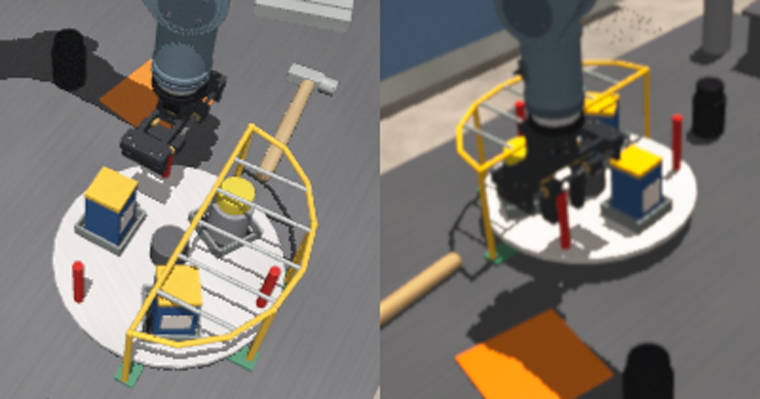

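Emit:
jog_arm:
  commands:
    - {"ax":0,"ay":0,"az":0,"x":0,"y":0,"z":-1.2,"fingers":-0.5}
    - {"ax":0,"ay":0,"az":0,"x":0,"y":0,"z":-2.4,"fingers":-0.9}
    - {"ax":0,"ay":0,"az":0,"x":0,"y":0,"z":-3.3,"fingers":-0.9}
    - {"ax":0,"ay":0,"az":0,"x":0,"y":0,"z":-3.3,"fingers":-0.9}

```text
time_s: 5.18
tcp_pos: [0.5404, 0.0989, 0.2053]
ee_rot: [-0.001, 1.0, -0.0, 0.005]
ft_force: [1.7, 0.9, 0.2]
finger_gap: 0.728
```

```bash
cat > tin.py <<'E'
from h import *
for n in ("scene","side"):
    d=get_image(n);hsv=cv2.cvtColor(d["color"],cv2.COLOR_RGB2HSV);h,s,v=[hsv[:,:,i].astype(int) for i in range(3)]
    o=plane(d,0,0,.142)
    for st,c,m in blobs((h>18)&(h<32)&(s>150)&(v>180),60):
        P=plane(d,*c,.142)
        if np.hypot(P[0]-.616,P[1]+.028)>.2: continue
        ct,_=cv2.findContours(m.astype(np.uint8),cv2.RETR_EXTERNAL,cv2.CHAIN_APPROX_NONE)
        r=cv2.minAreaRect(np.array([plane(d,*p[0],.142) for p in max(ct,key=len)],np.float32)*1000)
        print(n,st,P.round(4),[np.round(x,1) for x in r])
    for st,c,m in blobs(((h<5)|(h>174))&(s>180)&(v>90),10):
        ys,xs=np.nonzero(m);t=ys<=ys.min()+1
        P=plane(d,xs[t].mean(),ys[t].mean()+1,.142)
        if np.hypot(P[0]-.616,P[1]+.028)<.2:print("red",st,P.round(4), plane(d,xs[ys>=ys.max()-1].mean(),ys.max(),.042).round(4))
E
python3 st.py; python3 tin.py
```

```text
t 5.18 tcp [0.5404 0.0989 0.2053] yaw -0.02 tilt [ 0.009  0.002 -1.   ] F [1.74 0.93 0.24] gap 64.1 q [-0.19  0.4  -0.09  1.84  0.05  0.89 -1.87]
scene [307, 165, 100, 118, 1311] [ 0.693  -0.0374] [array([713.8,  -7.3]), array([167.6, 394. ]), np.float64(1.7)]
scene [285, 188, 27, 23, 359] [ 0.5147 -0.0306] [array([514.4, -29.4]), array([55.9, 58.2]), np.float64(4.5)]
red [325, 169, 7, 24, 101] [0.536 0.102] [0.5367 0.1001]
red [279, 238, 5, 21, 82] [ 0.5456 -0.1591] [ 0.5461 -0.161 ]
red [378, 241, 9, 14, 66] [ 0.765  -0.0224] [7.649e-01 2.000e-04]
red [375, 257, 5, 5, 18] [ 0.77   -0.0724] [ 0.7668 -0.024 ]
side [180, 155, 36, 46, 255] [0.7204 0.0881] [array([749.4,  63.8]), array([ 94.2, 242.6]), np.float64(58.7)]
side [250, 161, 14, 9, 77] [ 0.6522 -0.106 ] [array([ 658.4, -105.9]), array([39.8, 48.5]), np.float64(43.8)]
side [261, 186, 27, 16, 242] [ 0.5118 -0.0263] [array([512.4, -27. ]), array([59.7, 57.2]), np.float64(4.6)]
red [295, 171, 3, 28, 76] [ 0.5396 -0.1536] [ 0.5462 -0.1612]
red [234, 211, 5, 29, 84] [0.5289 0.1062] [0.5374 0.0994]
```

Emit:
jog_arm:
  commands:
    - {"ax":0,"ay":0,"az":-0.5,"x":-0.85,"y":4.23,"z":0,"fingers":-0.95}
    - {"ax":0,"ay":0,"az":-0.5,"x":-0.85,"y":4.23,"z":0,"fingers":-0.95}
    - {"ax":0,"ay":0,"az":-0.5,"x":-0.85,"y":4.23,"z":0,"fingers":-0.95}
    - {"ax":0,"ay":0,"az":-0.5,"x":-0.85,"y":4.23,"z":0,"fingers":-0.95}
    - {"ax":0,"ay":0,"az":-0.5,"x":-0.85,"y":4.23,"z":0.5,"fingers":-0.95}
    - {"ax":0,"ay":0,"az":-0.5,"x":-0.85,"y":4.23,"z":1.0,"fingers":-0.95}
    - {"ax":0,"ay":0,"az":-0.5,"x":-0.85,"y":4.23,"z":1.0,"fingers":-0.95}

```text
time_s: 5.87
tcp_pos: [0.5087, -0.0287, 0.1661]
ee_rot: [-0.0, 1.0, 0.022, -0.003]
ft_force: [-0.7, 1.3, -0.2]
finger_gap: 0.975
```

```bash
python3 st.py
python3 - <<'E'
from h import *
b=get_image("wrist");save("w4",b)
E
```

```text
t 5.87 tcp [ 0.5087 -0.0287  0.1661] yaw 2.48 tilt [-0.007 -0.    -1.   ] F [-0.66  1.29 -0.19] gap 85.8 q [ 0.02  0.4  -0.06  1.96  0.03  0.79 -1.59]
```

View pics/w4.png

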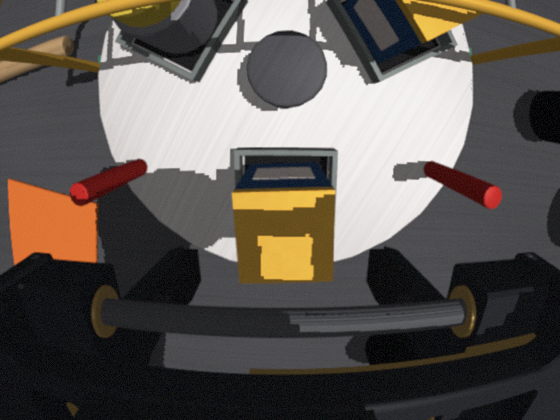

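Emit:
jog_arm:
  commands:
    - {"ax":0,"ay":0,"az":0,"x":0,"y":0,"z":0.9,"fingers":-0.95}
    - {"ax":0,"ay":0,"az":0,"x":0,"y":0,"z":1.8,"fingers":-0.95}
    - {"ax":0,"ay":0,"az":0,"x":0,"y":0,"z":2.6,"fingers":-0.95}
    - {"ax":0,"ay":0,"az":0,"x":0,"y":0,"z":2.6,"fingers":0}
    - {"ax":0,"ay":0,"az":0,"x":0,"y":0,"z":2.6,"fingers":1}
    - {"ax":0,"ay":0,"az":0,"x":0,"y":0,"z":2.6,"fingers":1}
    - {"ax":0,"ay":0,"az":0,"x":0,"y":0,"z":2.6,"fingers":1}
    - {"ax":0,"ay":0,"az":0,"x":0,"y":0,"z":2.6,"fingers":1}
  newtons: 30

```text
time_s: 6.58
tcp_pos: [0.5128, -0.0285, 0.0932]
ee_rot: [0.0, 1.0, 0.022, 0.001]
ft_force: [-0.3, 0.5, 3.9]
finger_gap: 0.637
```

```bash
python3 st.py
```

```text
t 6.58 tcp [ 0.5128 -0.0285  0.0932] yaw 2.53 tilt [ 0.003 -0.    -1.   ] F [-0.3   0.51  3.89] gap 56.1 q [ 0.01  0.53 -0.06  2.    0.05  0.62 -1.6 ]
```

Emit:
jog_arm:
  commands:
    - {"ax":0,"ay":0,"az":0,"x":0,"y":0,"z":-0.2,"fingers":1}
    - {"ax":0,"ay":0,"az":0,"x":0,"y":0,"z":-0.4,"fingers":1}
    - {"ax":0,"ay":0,"az":0,"x":0,"y":0,"z":-0.4,"fingers":1}
    - {"ax":0,"ay":0,"az":0,"x":0,"y":0,"z":-0.4,"fingers":1}
    - {"ax":0,"ay":0,"az":0,"x":0,"y":0,"z":-0.4,"fingers":1}
    - {"ax":0,"ay":0,"az":0,"x":0,"y":0,"z":-0.4,"fingers":1}

```text
time_s: 7.08
tcp_pos: [0.5114, -0.0284, 0.1036]
ee_rot: [-0.0, 1.0, 0.022, -0.0]
ft_force: [-0.0, 0.5, -1.2]
finger_gap: 0.633
```

```bash
python3 st.py
python3 - <<'E'
from h import *
get_image("side")
E
python3 st.py;python3 tin.py | grep -v red;python3 st.py
```

```text
t 7.08 tcp [ 0.5114 -0.0284  0.1036] yaw 2.53 tilt [-0.  0. -1.] F [-0.02  0.52 -1.18] gap 55.7 q [ 0.01  0.51 -0.06  1.99  0.05  0.64 -1.6 ]
t 7.13 tcp [ 0.5114 -0.0284  0.1035] yaw 2.53 tilt [-0.001 -0.    -1.   ] F [-0.71 -0.58 -1.16] gap 55.5 q [ 0.01  0.51 -0.06  1.99  0.05  0.64 -1.6 ]
scene [307, 165, 100, 118, 1310] [ 0.693  -0.0374] [array([713.8,  -7.3]), array([167.6, 394. ]), np.float64(1.7)]
side [180, 155, 79, 46, 522] [0.6942 0.0319] [array([736. ,   9.1]), array([190.1, 275. ]), np.float64(0.9)]
t 7.23 tcp [ 0.5114 -0.0284  0.1035] yaw 2.53 tilt [-0.001 -0.    -1.   ] F [-0.87 -0.17 -0.87] gap 55.8 q [ 0.01  0.51 -0.06  1.99  0.05  0.64 -1.6 ]
```

Emit:
jog_arm:
  commands:
    - {"ax":0,"ay":0,"az":0,"x":0,"y":0,"z":0.15,"fingers":1}
    - {"ax":0,"ay":0,"az":0,"x":0,"y":0,"z":0.28,"fingers":1}
    - {"ax":0,"ay":0,"az":0,"x":0,"y":0,"z":0.36,"fingers":1}
    - {"ax":0,"ay":0,"az":0,"x":0,"y":0,"z":0.36,"fingers":1}
    - {"ax":0,"ay":0,"az":0,"x":0,"y":0,"z":0.36,"fingers":-0.9}
    - {"ax":0,"ay":0,"az":0,"x":0,"y":0,"z":0.36,"fingers":-0.9}
    - {"ax":0,"ay":0,"az":0,"x":0,"y":0,"z":0.36,"fingers":-0.9}
    - {"ax":0,"ay":0,"az":0,"x":0,"y":0,"z":0.36,"fingers":-0.9}

```text
time_s: 7.9
tcp_pos: [0.5117, -0.0284, 0.0927]
ee_rot: [-0.0, 1.0, 0.022, -0.0]
ft_force: [-0.4, 0.0, -0.3]
finger_gap: 0.914
```

Emit:
jog_arm:
  commands:
    - {"ax":0,"ay":0,"az":0,"x":0,"y":0,"z":-0.8,"fingers":-0.9}
    - {"ax":0,"ay":0,"az":0,"x":0,"y":0,"z":-1.8,"fingers":-0.9}
    - {"ax":0,"ay":0,"az":0,"x":0,"y":0,"z":-2.8,"fingers":-0.5}
    - {"ax":0,"ay":0,"az":0,"x":0,"y":0,"z":-3.6,"fingers":0}
    - {"ax":0,"ay":0,"az":0.5,"x":-0.7,"y":1,"z":-3.6,"fingers":0.1}
    - {"ax":0,"ay":0,"az":0.5,"x":-0.5,"y":2,"z":-3.6,"fingers":0.1}

```text
time_s: 8.4
tcp_pos: [0.4969, -0.0884, 0.202]
ee_rot: [-0.0, 1.0, 0.001, -0.0]
ft_force: [-0.9, -1.2, -1.7]
finger_gap: 0.667
```

```bash
python3 st.py; python3 tin.py;python3 - <<'E'
from h import *
a=get_image("scene");b=get_image("side")
save("p5",{"color":np.hstack([a["color"][100:310,240:440],b["color"][110:320,140:340]])},None,1.9)
E
```

```text
t 8.4 tcp [ 0.4969 -0.0884  0.202 ] yaw 0.11 tilt [-0.001  0.    -1.   ] F [-0.87 -1.18 -1.7 ] gap 58.7 q [ 0.11  0.34 -0.03  1.95  0.01  0.85 -1.49]
scene [307, 165, 100, 118, 1306] [ 0.693  -0.0374] [array([713.8,  -7.3]), array([167.6, 394. ]), np.float64(1.7)]
scene [294, 194, 18, 17, 130] [ 0.5307 -0.0318] [array([527.6, -28.2]), array([25.4, 57.4]), np.float64(3.6)]
red [325, 170, 7, 23, 93] [0.5375 0.0994] [0.5367 0.1001]
red [278, 238, 5, 21, 82] [ 0.5456 -0.1591] [ 0.5461 -0.161 ]
red [378, 241, 9, 14, 66] [ 0.765  -0.0224] [7.649e-01 2.000e-04]
red [375, 257, 5, 5, 18] [ 0.77   -0.0724] [ 0.7668 -0.024 ]
side [180, 155, 86, 46, 611] [0.6897 0.0094] [array([733.9, -15.8]), array([311.9, 197.7]), np.float64(86.3)]
side [261, 187, 18, 10, 78] [ 0.5303 -0.0264] [array([528.9, -24.7]), array([25.2, 53.8]), np.float64(0.0)]
red [212, 164, 4, 7, 21] [ 0.7557 -0.0145] [ 0.8673 -0.1011]
red [295, 171, 3, 28, 77] [ 0.5396 -0.1536] [ 0.5462 -0.1612]
red [213, 176, 4, 5, 14] [0.7009 0.0299] [ 0.8158 -0.0608]
red [234, 211, 5, 29, 83] [0.528  0.1053] [0.5363 0.0985]
```

View pics/p5.png

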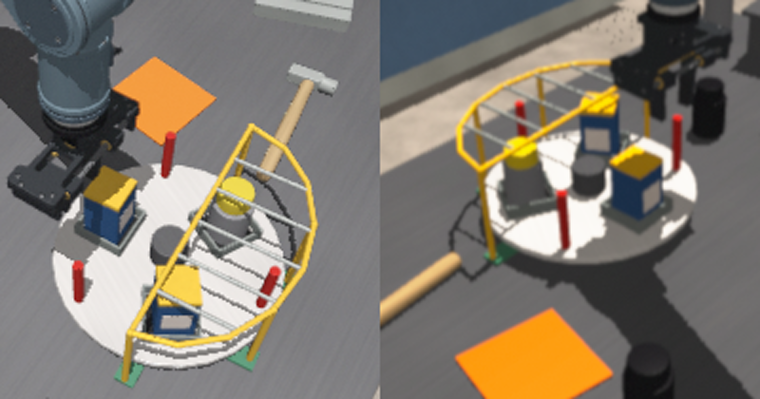

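Emit:
jog_arm:
  commands:
    - {"ax":0,"ay":0,"az":0,"x":1.65,"y":2.32,"z":0,"fingers":0.1}
    - {"ax":0,"ay":0,"az":0,"x":1.65,"y":2.32,"z":0,"fingers":0.1}
    - {"ax":0,"ay":0,"az":0,"x":1.65,"y":2.32,"z":0,"fingers":0.1}
    - {"ax":0,"ay":0,"az":0,"x":1.65,"y":2.32,"z":0.6,"fingers":0.1}
    - {"ax":0,"ay":0,"az":0,"x":1.65,"y":2.32,"z":1.3,"fingers":0.1}
    - {"ax":0,"ay":0,"az":0,"x":1.65,"y":2.32,"z":1.3,"fingers":0.1}
  newtons: 8

```text
time_s: 9.1
tcp_pos: [0.5467, -0.1564, 0.1581]
ee_rot: [-0.001, 1.0, 0.001, -0.003]
ft_force: [-1.7, -1.1, -0.7]
finger_gap: 0.449
```

```bash
python3 st.py
python3 - <<'E'
from h import *
b=get_image("wrist");save("w6",b)
E
```

```text
t 9.1 tcp [ 0.5467 -0.1564  0.1581] yaw 0.14 tilt [-0.006  0.002 -1.   ] F [-1.66 -1.08 -0.71] gap 39.5 q [ 0.21  0.5  -0.01  1.82  0.    0.83 -1.37]
```

View pics/w6.png

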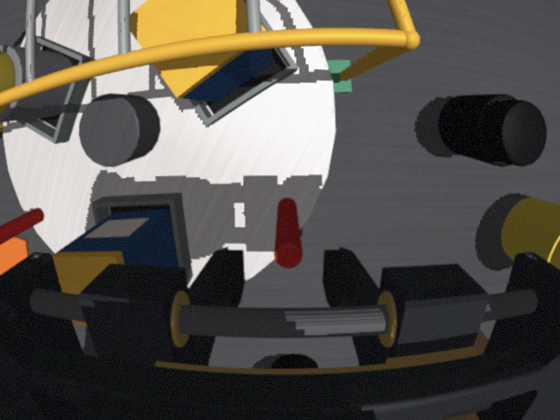

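Emit:
jog_arm:
  commands:
    - {"ax":0,"ay":0,"az":0,"x":0,"y":0,"z":0.7,"fingers":0.1}
    - {"ax":0,"ay":0,"az":0,"x":0,"y":0,"z":1.4,"fingers":0.1}
    - {"ax":0,"ay":0,"az":0,"x":0,"y":0,"z":1.9,"fingers":0.4}
    - {"ax":0,"ay":0,"az":0,"x":0,"y":0,"z":1.9,"fingers":1}
    - {"ax":0,"ay":0,"az":0,"x":0,"y":0,"z":1.9,"fingers":1}
    - {"ax":0,"ay":0,"az":0,"x":0,"y":0,"z":1.9,"fingers":1}
  newtons: 8

```text
time_s: 9.65
tcp_pos: [0.5497, -0.1589, 0.1063]
ee_rot: [0.0, 1.0, 0.0, 0.001]
ft_force: [-0.9, 2.7, -4.7]
finger_gap: 0.177
```

```bash
python3 st.py
python3 - <<'E'
import numpy as np
c=np.array([.616,-.028]);p0=np.array([.546,-.158])
a0=np.degrees(np.arctan2(*(p0-c)[::-1]))%360;print(a0,np.hypot(*(p0-c)))
for k in range(1,25):
    a=np.radians(a0-5*k);p=c+.149*np.array([np.cos(a),np.sin(a)]);d=(p-p0)/.03;print(k,(d*[1,-1]).round(2),(a*180/np.pi).round(1))
E
```

```text
t 9.65 tcp [ 0.5497 -0.1589  0.1063] yaw 0.05 tilt [ 0.001 -0.001 -1.   ] F [-0.93  2.71 -4.68] gap 15.6 q [ 0.21  0.58 -0.01  1.84  0.01  0.72 -1.37]
241.69924423399362 0.14764823060233398
1 [-0.39 -0.18] 236.7
2 [-0.74 -0.44] 231.7
3 [-1.07 -0.72] 226.7
4 [-1.38 -1.03] 221.7
5 [-1.65 -1.37] 216.7
6 [-1.89 -1.72] 211.7
7 [-2.1 -2.1] 206.7
8 [-2.28 -2.5 ] 201.7
9 [-2.42 -2.91] 196.7
10 [-2.53 -3.33] 191.7
11 [-2.6  -3.75] 186.7
12 [-2.63 -4.19] 181.7
13 [-2.63 -4.62] 176.7
14 [-2.58 -5.05] 171.7
15 [-2.5  -5.48] 166.7
16 [-2.38 -5.89] 161.7
17 [-2.23 -6.3 ] 156.7
18 [-2.04 -6.69] 151.7
19 [-1.82 -7.06] 146.7
20 [-1.56 -7.41] 141.7
21 [-1.28 -7.74] 136.7
22 [-0.97 -8.04] 131.7
23 [-0.63 -8.32] 126.7
24 [-0.28 -8.56] 121.7
```

Emit:
jog_arm:
  commands:
    - {"ax":0,"ay":0,"az":0,"x":-0.25,"y":-0.08,"z":0,"fingers":1}
    - {"ax":0,"ay":0,"az":0,"x":-0.63,"y":-0.3,"z":0,"fingers":1}
    - {"ax":0,"ay":0,"az":0,"x":-0.98,"y":-0.58,"z":0,"fingers":1}
    - {"ax":0,"ay":0,"az":0,"x":-1.3,"y":-0.88,"z":0,"fingers":1}
    - {"ax":0,"ay":0,"az":0,"x":-1.6,"y":-1.2,"z":0,"fingers":1}
    - {"ax":0,"ay":0,"az":0,"x":-1.85,"y":-1.55,"z":0,"fingers":1}
    - {"ax":0,"ay":0,"az":0,"x":-2.08,"y":-1.91,"z":0,"fingers":1}
    - {"ax":0,"ay":0,"az":0,"x":-2.2,"y":-2.1,"z":0,"fingers":1}

```text
time_s: 10.32
tcp_pos: [0.4822, -0.0947, 0.1061]
ee_rot: [0.0, 1.0, 0.0, 0.0]
ft_force: [-1.2, -2.1, 4.2]
finger_gap: 0.174
```

Emit:
jog_arm:
  commands:
    - {"ax":0,"ay":0,"az":0,"x":-0.18,"y":-0.4,"z":0,"fingers":1}
    - {"ax":0,"ay":0,"az":0,"x":-0.32,"y":-0.81,"z":0,"fingers":1}
    - {"ax":0,"ay":0,"az":0,"x":-0.43,"y":-1.23,"z":0,"fingers":1}
    - {"ax":0,"ay":0,"az":0,"x":-0.5,"y":-1.65,"z":0,"fingers":1}
    - {"ax":0,"ay":0,"az":0,"x":-0.53,"y":-2.09,"z":0,"fingers":1}
    - {"ax":0,"ay":0,"az":0,"x":-0.53,"y":-2.52,"z":0,"fingers":1}
    - {"ax":0,"ay":0,"az":0,"x":-0.48,"y":-2.95,"z":0,"fingers":1}
    - {"ax":0,"ay":0,"az":0,"x":-0.4,"y":-3.38,"z":0,"fingers":1}

```text
time_s: 10.98
tcp_pos: [0.4696, 0.0064, 0.1053]
ee_rot: [0.0, 1.0, 0.0, -0.001]
ft_force: [-1.4, -1.6, 0.0]
finger_gap: 0.174
```

```bash
python3 st.py
```

```text
t 10.98 tcp [0.4696 0.0064 0.1053] yaw 0.01 tilt [-0.002 -0.    -1.   ] F [-1.4  -1.65  0.02] gap 15.3 q [-0.09  0.45 -0.02  2.1   0.02  0.6  -1.7 ]
```

Emit:
jog_arm:
  commands:
    - {"ax":0,"ay":0,"az":0,"x":0.12,"y":-0.41,"z":0,"fingers":1}
    - {"ax":0,"ay":0,"az":0,"x":0.27,"y":-0.82,"z":0,"fingers":1}
    - {"ax":0,"ay":0,"az":0,"x":0.46,"y":-1.21,"z":0,"fingers":1}
    - {"ax":0,"ay":0,"az":0,"x":0.68,"y":-1.58,"z":0,"fingers":1}
    - {"ax":0,"ay":0,"az":0,"x":0.94,"y":-1.93,"z":0,"fingers":1}
    - {"ax":0,"ay":0,"az":0,"x":1.22,"y":-2.26,"z":0,"fingers":1}
    - {"ax":0,"ay":0,"az":0,"x":1.53,"y":-2.56,"z":0,"fingers":1}
    - {"ax":0,"ay":0,"az":0,"x":1.87,"y":-2.84,"z":0,"fingers":1}

```text
time_s: 11.65
tcp_pos: [0.5278, 0.0922, 0.105]
ee_rot: [-0.0, 1.0, 0.0, 0.0]
ft_force: [-2.6, -2.6, 1.2]
finger_gap: 0.173
```

Emit:
jog_arm:
  commands:
    - {"ax":0,"ay":0,"az":0,"x":0.2,"y":-0.14,"z":0,"fingers":1}
    - {"ax":0,"ay":0,"az":0,"x":0.32,"y":-0.22,"z":0,"fingers":1}
    - {"ax":0,"ay":0,"az":0,"x":0.32,"y":-0.22,"z":0,"fingers":1}
    - {"ax":0,"ay":0,"az":0,"x":0.32,"y":-0.22,"z":0,"fingers":0.1}
    - {"ax":0,"ay":0,"az":0,"x":0.32,"y":-0.22,"z":0,"fingers":0.1}
    - {"ax":0,"ay":0,"az":0,"x":0.32,"y":-0.22,"z":-0.8,"fingers":0.1}
    - {"ax":0,"ay":0,"az":0,"x":0.32,"y":-0.22,"z":-2.0,"fingers":-0.5}
    - {"ax":0,"ay":0,"az":0,"x":0.32,"y":-0.22,"z":-3.2,"fingers":-0.95}

```text
time_s: 12.32
tcp_pos: [0.5352, 0.0967, 0.2012]
ee_rot: [0.001, 1.0, -0.0, -0.001]
ft_force: [0.4, 1.0, -0.2]
finger_gap: 0.534
```

```bash
python3 st.py; python3 tin.py
python3 - <<'E'
from h import *
a=get_image("scene");b=get_image("side")
save("p7",{"color":np.hstack([a["color"][100:310,240:440],b["color"][110:320,140:340]])},None,1.9)
E
```

```text
t 12.32 tcp [0.5352 0.0967 0.2012] yaw -0.01 tilt [-0.003 -0.001 -1.   ] F [ 0.37  1.01 -0.23] gap 47.0 q [-0.24  0.4  -0.02  1.85  0.01  0.89 -1.84]
scene [307, 165, 100, 118, 1275] [ 0.6932 -0.0248] [array([715.8,  -3.3]), array([163.2, 394.4]), np.float64(4.7)]
scene [285, 190, 26, 23, 360] [ 0.5174 -0.0359] [array([517.1, -35.3]), array([55.7, 57.2]), np.float64(5.5)]
red [324, 169, 7, 24, 99] [0.5337 0.0999] [0.5342 0.0984]
red [279, 239, 5, 21, 91] [ 0.5486 -0.1612] [ 0.5496 -0.1623]
red [378, 240, 9, 15, 68] [ 0.7652 -0.0187] [7.649e-01 2.000e-04]
red [375, 257, 5, 4, 13] [ 0.77   -0.0724] [ 0.7677 -0.0198]
side [180, 163, 39, 38, 300] [0.6952 0.0936] [array([733.5,  85.1]), array([ 94.5, 189.7]), np.float64(79.3)]
side [262, 185, 27, 16, 241] [ 0.514 -0.031] [array([514.7, -31.9]), array([61.4, 56.5]), np.float64(2.1)]
red [294, 171, 4, 27, 80] [ 0.5407 -0.1526] [ 0.5498 -0.1654]
red [235, 211, 6, 29, 84] [0.5248 0.1043] [0.5347 0.097 ]
```

View pics/p7.png

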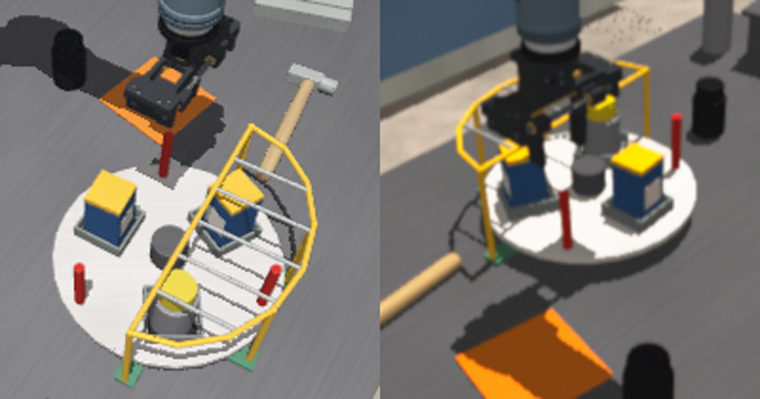

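Emit:
jog_arm:
  commands:
    - {"ax":0,"ay":0,"az":-0.7,"x":-0.63,"y":4.32,"z":0,"fingers":-0.95}
    - {"ax":0,"ay":0,"az":-0.7,"x":-0.63,"y":4.32,"z":0,"fingers":-0.95}
    - {"ax":0,"ay":0,"az":-0.7,"x":-0.63,"y":4.32,"z":0,"fingers":-0.95}
    - {"ax":0,"ay":0,"az":-0.7,"x":-0.63,"y":4.32,"z":0,"fingers":-0.95}
    - {"ax":0,"ay":0,"az":-0.7,"x":-0.63,"y":4.32,"z":0.5,"fingers":-0.95}
    - {"ax":0,"ay":0,"az":-0.7,"x":-0.63,"y":4.32,"z":1.0,"fingers":-0.95}
    - {"ax":0,"ay":0,"az":-0.7,"x":-0.63,"y":4.32,"z":1.0,"fingers":-0.95}

```text
time_s: 13.1
tcp_pos: [0.5146, -0.0325, 0.1674]
ee_rot: [0.0, 1.0, 0.03, -0.003]
ft_force: [-0.6, 1.3, 0.3]
finger_gap: 0.974
```

```bash
python3 st.py
python3 - <<'E'
from h import *
b=get_image("wrist");save("w8",b)
E
```

```text
t 13.1 tcp [ 0.5146 -0.0325  0.1674] yaw 3.47 tilt [-0.007 -0.    -1.   ] F [-0.57  1.31  0.35] gap 85.7 q [-0.02  0.41 -0.    1.95  0.    0.79 -1.53]
```

View pics/w8.png

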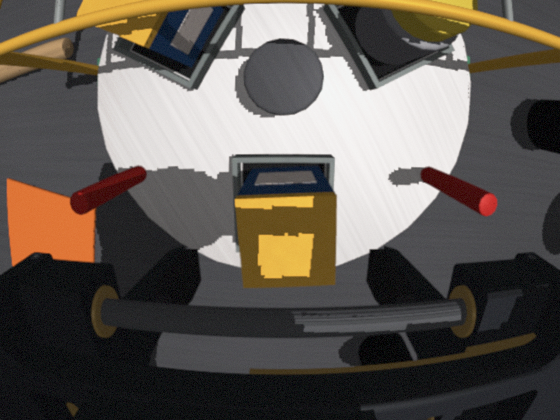

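Tin_b is centred between the fingers (pixels 238–336). Descend and grip.

Emit:
jog_arm:
  commands:
    - {"ax":0,"ay":0,"az":0,"x":0,"y":0,"z":0.9,"fingers":-0.95}
    - {"ax":0,"ay":0,"az":0,"x":0,"y":0,"z":1.8,"fingers":-0.95}
    - {"ax":0,"ay":0,"az":0,"x":0,"y":0,"z":2.6,"fingers":-0.95}
    - {"ax":0,"ay":0,"az":0,"x":0,"y":0,"z":2.6,"fingers":0}
    - {"ax":0,"ay":0,"az":0,"x":0,"y":0,"z":2.6,"fingers":1}
    - {"ax":0,"ay":0,"az":0,"x":0,"y":0,"z":2.6,"fingers":1}
    - {"ax":0,"ay":0,"az":0,"x":0,"y":0,"z":2.6,"fingers":1}
    - {"ax":0,"ay":0,"az":0,"x":0,"y":0,"z":2.6,"fingers":1}
  newtons: 40

```text
time_s: 13.82
tcp_pos: [0.5186, -0.0327, 0.0945]
ee_rot: [0.0, 1.0, 0.03, 0.001]
ft_force: [0.5, -0.5, 7.9]
finger_gap: 0.631
```

Emit:
jog_arm:
  commands:
    - {"ax":0,"ay":0,"az":0,"x":0,"y":0,"z":-0.2,"fingers":1}
    - {"ax":0,"ay":0,"az":0,"x":0,"y":0,"z":-0.4,"fingers":1}
    - {"ax":0,"ay":0,"az":0,"x":0,"y":0,"z":-0.4,"fingers":1}
    - {"ax":0,"ay":0,"az":0,"x":0,"y":0,"z":-0.4,"fingers":1}
    - {"ax":0,"ay":0,"az":0,"x":0,"y":0,"z":-0.4,"fingers":1}
    - {"ax":0,"ay":0,"az":0,"x":0,"y":0,"z":-0.4,"fingers":1}

```text
time_s: 14.32
tcp_pos: [0.5173, -0.0319, 0.1046]
ee_rot: [-0.0, 1.0, 0.031, -0.0]
ft_force: [0.2, 0.1, -5.1]
finger_gap: 0.631
```

```bash
python3 st.py
```

```text
t 14.32 tcp [ 0.5173 -0.0319  0.1046] yaw 3.54 tilt [-0.001  0.    -1.   ] F [ 0.22  0.11 -5.12] gap 55.6 q [-0.02  0.51 -0.    1.98  0.    0.65 -1.54]
```

Emit:
jog_arm:
  commands:
    - {"ax":0,"ay":0,"az":0,"x":0,"y":0,"z":-0.6,"fingers":1}
    - {"ax":0,"ay":0,"az":0,"x":0,"y":0,"z":-1.4,"fingers":1}
    - {"ax":0,"ay":0,"az":0,"x":0,"y":0,"z":-2.3,"fingers":1}
    - {"ax":0,"ay":0,"az":0,"x":0,"y":0,"z":-3.1,"fingers":1}
    - {"ax":0,"ay":0,"az":0,"x":0,"y":0,"z":-3.7,"fingers":1}
    - {"ax":0,"ay":0,"az":0,"x":-0.2,"y":-0.8,"z":-3.7,"fingers":1}
    - {"ax":0,"ay":0,"az":0,"x":-0.45,"y":-1.8,"z":-3.7,"fingers":1}
    - {"ax":0,"ay":0,"az":0,"x":-0.66,"y":-2.8,"z":-3.7,"fingers":1}

```text
time_s: 14.98
tcp_pos: [0.492, 0.0508, 0.2159]
ee_rot: [0.0, 1.0, 0.03, -0.0]
ft_force: [-0.1, 0.8, -6.1]
finger_gap: 0.634
```

Emit:
jog_arm:
  commands:
    - {"ax":0,"ay":0,"az":0,"x":-0.25,"y":-1,"z":0,"fingers":1}
    - {"ax":0,"ay":0,"az":0,"x":-0.48,"y":-2,"z":0,"fingers":1}
    - {"ax":0,"ay":0,"az":0,"x":-0.7,"y":-3,"z":0,"fingers":1}
    - {"ax":0,"ay":0,"az":0,"x":-0.93,"y":-4,"z":0,"fingers":1}
    - {"ax":0,"ay":0,"az":0,"x":-1.17,"y":-5,"z":0,"fingers":1}
    - {"ax":0,"ay":0,"az":0,"x":-1.4,"y":-6,"z":0,"fingers":1}
    - {"ax":0,"ay":0,"az":0,"x":-1.6,"y":-6.8,"z":0,"fingers":1}
    - {"ax":0,"ay":0,"az":0,"x":-1.7,"y":-7.26,"z":0,"fingers":1}

```text
time_s: 15.65
tcp_pos: [0.4264, 0.2683, 0.2156]
ee_rot: [-0.001, 0.999, 0.033, -0.001]
ft_force: [1.2, 0.3, -5.7]
finger_gap: 0.637
```

```bash
python3 st.py
python3 - <<'E'
from h import *
a=get_image("scene");b=get_image("side")
save("p9",{"color":np.hstack([a["color"][50:300,200:440],b["color"][130:380,120:360]])},None,1.6)
E
```

```text
t 15.65 tcp [0.4264 0.2683 0.2156] yaw 3.75 tilt [-0.001  0.001 -1.   ] F [ 1.19  0.26 -5.71] gap 56.1 q [-0.53  0.32 -0.15  1.94  0.06  0.89 -2.21]
```

View pics/p9.png

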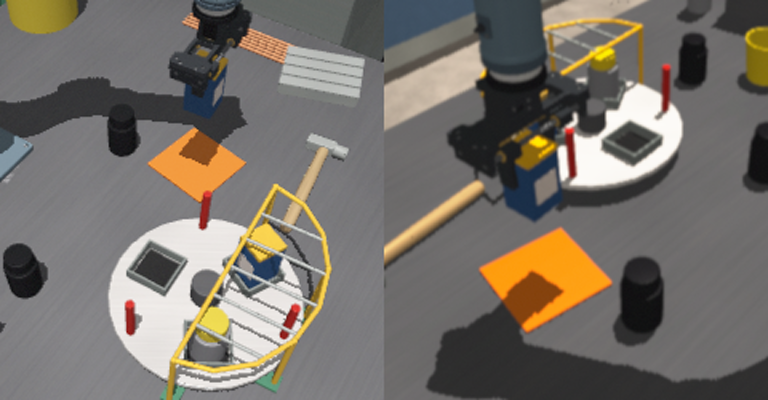

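Emit:
jog_arm:
  commands:
    - {"ax":0,"ay":0,"az":0,"x":0,"y":0,"z":0.5,"fingers":1}
    - {"ax":0,"ay":0,"az":0,"x":0,"y":0,"z":1.2,"fingers":1}
    - {"ax":0,"ay":0,"az":0,"x":0,"y":0,"z":1.9,"fingers":1}
    - {"ax":0,"ay":0,"az":0,"x":0,"y":0,"z":2.6,"fingers":1}
    - {"ax":0,"ay":0,"az":0,"x":0,"y":0,"z":3.2,"fingers":1}
    - {"ax":0,"ay":0,"az":0,"x":0,"y":0,"z":3.8,"fingers":1}
    - {"ax":0,"ay":0,"az":0,"x":0,"y":0,"z":4.3,"fingers":1}
    - {"ax":0,"ay":0,"az":0,"x":0,"y":0,"z":4.6,"fingers":1}

```text
time_s: 16.42
tcp_pos: [0.4278, 0.2632, 0.0761]
ee_rot: [0.001, 1.0, 0.03, -0.001]
ft_force: [-0.6, 0.4, -5.8]
finger_gap: 0.632
```

Emit:
jog_arm:
  commands:
    - {"ax":0,"ay":0,"az":0,"x":0,"y":0,"z":0.2,"fingers":1}
    - {"ax":0,"ay":0,"az":0,"x":0,"y":0,"z":0.35,"fingers":1}
    - {"ax":0,"ay":0,"az":0,"x":0,"y":0,"z":0.47,"fingers":1}
    - {"ax":0,"ay":0,"az":0,"x":0,"y":0,"z":0.54,"fingers":1}
    - {"ax":0,"ay":0,"az":0,"x":0,"y":0,"z":0.58,"fingers":1}
    - {"ax":0,"ay":0,"az":0,"x":0,"y":0,"z":0.58,"fingers":1}

```text
time_s: 16.92
tcp_pos: [0.4286, 0.265, 0.0607]
ee_rot: [-0.0, 1.0, 0.031, 0.0]
ft_force: [0.1, 0.3, -6.8]
finger_gap: 0.633
```

```bash
python3 st.py
python3 - <<'E'
from h import *
a=get_image("scene");b=get_image("side")
save("p10",{"color":np.hstack([a["color"][50:300,200:440],b["color"][130:380,120:360]])},None,1.6)
E
```

```text
t 16.92 tcp [0.4286 0.265  0.0607] yaw 3.53 tilt [ 0.  0. -1.] F [ 0.15  0.32 -6.84] gap 55.7 q [-0.55  0.58 -0.11  2.03  0.12  0.54 -2.26]
```

View pics/p10.png

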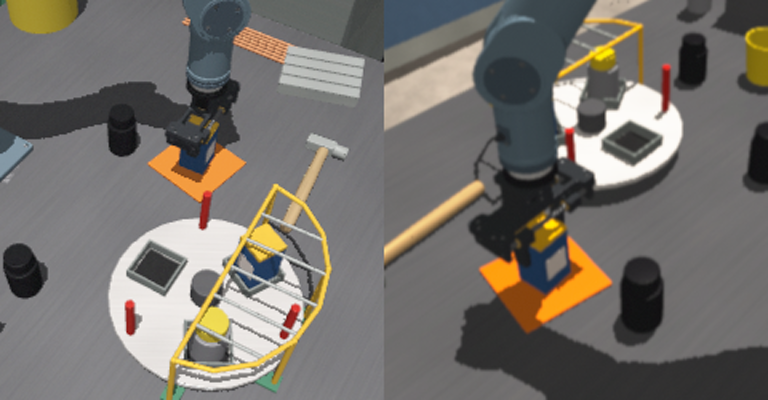

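Emit:
jog_arm:
  commands:
    - {"ax":0,"ay":0,"az":0,"x":0,"y":0,"z":0.05,"fingers":1}
    - {"ax":0,"ay":0,"az":0,"x":0,"y":0,"z":0.09,"fingers":1}
    - {"ax":0,"ay":0,"az":0,"x":0,"y":0,"z":0.12,"fingers":1}
    - {"ax":0,"ay":0,"az":0,"x":0,"y":0,"z":0.12,"fingers":1}

```text
time_s: 17.35
tcp_pos: [0.4287, 0.2651, 0.0585]
ee_rot: [-0.0, 1.0, 0.031, 0.0]
ft_force: [-4.5, -4.0, 15.4]
finger_gap: 0.63
```

Emit:
jog_arm:
  commands:
    - {"ax":0,"ay":0,"az":0,"x":0,"y":0,"z":-0.03,"fingers":1}
    - {"ax":0,"ay":0,"az":0,"x":0,"y":0,"z":-0.03,"fingers":1}
    - {"ax":0,"ay":0,"az":0,"x":0,"y":0,"z":-0.03,"fingers":-0.9}
    - {"ax":0,"ay":0,"az":0,"x":0,"y":0,"z":-0.03,"fingers":-0.9}
    - {"ax":0,"ay":0,"az":0,"x":0,"y":0,"z":-0.03,"fingers":-0.9}
    - {"ax":0,"ay":0,"az":0,"x":0,"y":0,"z":-0.03,"fingers":-0.9}

```text
time_s: 17.85
tcp_pos: [0.4285, 0.265, 0.0578]
ee_rot: [-0.0, 1.0, 0.031, 0.0]
ft_force: [0.3, -0.2, 0.3]
finger_gap: 0.913
```

Emit:
jog_arm:
  commands:
    - {"ax":0,"ay":0,"az":0,"x":0,"y":0,"z":-0.6,"fingers":-0.9}
    - {"ax":0,"ay":0,"az":0,"x":0,"y":0,"z":-1.6,"fingers":-0.9}
    - {"ax":0,"ay":0,"az":0,"x":0,"y":0,"z":-2.7,"fingers":-0.9}
    - {"ax":0,"ay":0,"az":0,"x":0,"y":0,"z":-3.9,"fingers":-0.9}
    - {"ax":0,"ay":0,"az":0,"x":0,"y":0,"z":-5.0,"fingers":-0.9}
    - {"ax":0,"ay":0,"az":0,"x":0,"y":0,"z":-5.6,"fingers":-0.9}
    - {"ax":0,"ay":0,"az":0,"x":0,"y":0,"z":-5.6,"fingers":-0.9}

```text
time_s: 18.43
tcp_pos: [0.4306, 0.2664, 0.23]
ee_rot: [-0.002, 1.0, 0.031, 0.003]
ft_force: [1.1, 0.4, 0.3]
finger_gap: 0.95
```

```bash
python3 st.py
python3 - <<'E'
from h import *
a=get_image("scene");b=get_image("side");T=wpose();w=get_image("wrist")
save("p11",{"color":np.hstack([a["color"][50:300,200:440],b["color"][130:380,120:360]])},None,1.6);save("w11",w)
E
```

```text
t 18.43 tcp [0.4306 0.2664 0.23  ] yaw 3.51 tilt [ 0.007  0.004 -1.   ] F [1.08 0.37 0.34] gap 83.6 q [-0.52  0.3  -0.15  1.92  0.06  0.91 -2.2 ]
```

View pics/p11.png

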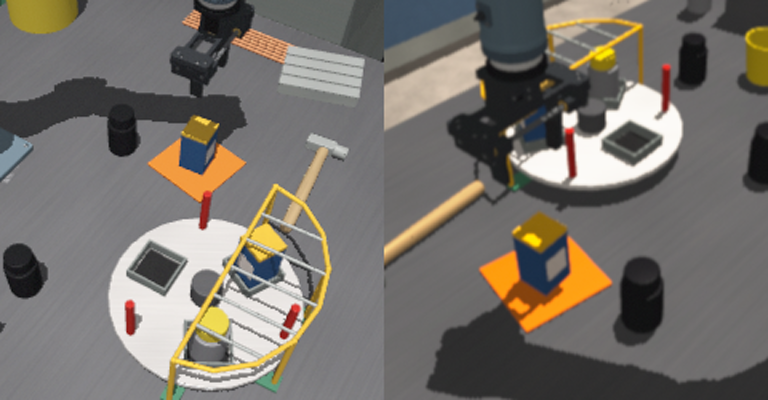

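View pics/w11.png

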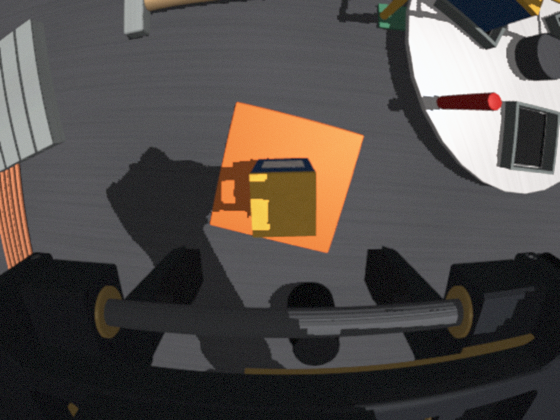

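Run:
```python
from h import *
T=wpose();w=get_image("wrist")
print("mat",np.mean([wplane(w,T,*p,.006) for p in [(237,102),(363,135),(328,252),(210,225)]],0).round(3),"tin top",wplane(w,T,283,203,.106).round(3))
a=get_image("scene");b=get_image("side")
s=lambda x,y:(x/1.6+200,y/1.6+50); k=lambda x,y:((x-384)/1.6+120,y/1.6+130)
print("tin scene",plane(a,*s(201.5,130),.106).round(3),"side",plane(b,*k(540,232),.106).round(3))
A=cv2.imread("pics/scene0.png");dd=np.abs(A.astype(int)-a["color"][:,:,::-1]).sum(2)>90
for n,(x0,y0,x1,y1) in dict(hammer=(385,130,420,200),carton=(128,232,200,302),pot=(172,312,220,362)).items():print(n,dd[y0:y1,x0:x1].mean().round(3))
```

```text
mat [0.426 0.264] tin top [0.427 0.266]
tin scene [0.433 0.263] side [0.419 0.268]
hammer 0.0
carton 0.187
pot 0.0
```

Run:
```python
from rig import order
print(order.job_done())
```

```text
the job is handed in; nothing more can be done
None
```

I placed the full tin, tin_b, upright in the middle of the orange mat and handed the job in about 18.5 s into the run. No verdict was reported.

- **Finding it:** I gripped a red post and turned the carousel 120° to bring tin_a to the open front. Lifted about 10 mm, tin_a pulled about 1 N, so it was empty and I set it back in its own pocket. After another 120° turn, tin_b pulled 5 to 6 N, so it was the full one.
- **Placing it:** I lowered tin_b slowly onto the mat. At touchdown it was pressed with about 15 N (roughly 20 N on the mat). I then eased off, released it and raised the arm clear.
- **Last position check:** The wrist camera put the tin at (0.427, 0.266) and the mat centre at (0.426, 0.264). The scene and side cameras put the tin at (0.433, 0.263) and (0.419, 0.268). The views disagree by up to about 15 mm, but each is within about 8 mm of the mat centre, against the 45 mm allowed.
- **The rest:** In the last pictures tin_a and the grey can stand in their pockets. I checked these by eye and did not measure the distances.
- **Bench objects:** The hammer and pot areas were unchanged from the first image. The carton area differed in about 19% of its pixels. I put that down to the arm's shadow moving, because the arm never went near the carton, but I did not confirm it separately.

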